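Latch the stirrer's battery hatch with the slot key

TASK

Lock the battery hatch of the stirrer: take the slot key from its stand, seat its blade in the slotted quarter-turn screw on the hatch, and turn the screw gently clockwise until it reaches its stop, without forcing it. Then put the key back in the hole of its stand, fully home and upright, let go of it, and leave the flask, dishes and bottle where they are.

Things in the scene. Friction and masses are not known exactly. Their poses are not given: they have to be found in the camera images.
- key: Slot key in the stand, 60 g, half-turn symmetrical. Origin: middle of the blade's lower edge; z up the key, x along the blade's width. Steel blade 16 mm wide (x), 2.5 thick (y), z 0 to 10 mm; round shank 12 mm in diameter to z 25; collar 34 mm in diameter to z 29; flat-sided grey handle 26 (x) by 16 mm (y), z 29 to 80.
- stand: Fixed aluminium block 70 x 70 x 35 mm. Origin: centre of the underside, z up. In the middle of its top an upright round hole, 23 mm in diameter, 32 mm deep. With the key home its collar rests on the block's top, the key's origin on the hole's axis 10 mm above the underside. The key may stand at any yaw.
- stirrer: Fixed grey magnetic stirrer, 160 (x) by 260 (y) by 60 mm high. Origin: centre of its underside. White stirring plate 110 mm in diameter, top at 66 mm, centre at y -62 mm. White battery hatch 104 x 98 mm at y +66 mm, loose in its frame, with the slotted screw in its middle. More than 60 N between the key and the stirrer (hatch and screw included) damages it; keep the fingers off it.
- hatch (a joint): How far the hatch has been drawn down by the screw's cam: 0 open (top 70 mm above the bench), 0.005 m locked. It sinks, with the screw in it, evenly with the screw's turn, so the blade must be kept lightly pressed (4 to 8 N will do) into the sinking slot or it comes out. Pressing alone does not move it.
- slot (a point): Nominal centre of the slot, fixed to the stirrer, level with the flat top of the open screw's head (40 mm in diameter, 78 mm above the bench). z up, x along the slot at joint 0. The hatch lies loose in its frame: the real slot is up to 4.5 mm off in the stirrer's x and in its y, unmeasured: feel for it. Slot 30 mm long, 4 wide, 5 deep, ends closed: 0.7 play beside the blade, 5 deg slack.
- screw (a joint): Turn of the screw: 0 open, grows clockwise seen from above, 1.4 rad at its firm stop (locked; within 3 degrees will do). Starts between 0 and 0.12. At 0 the slot points 0.7 rad anticlockwise of the stirrer's x; a half turn gives the same slot. Turning takes about 0.1 N m and it stays where left; at the stop the torque climbs steeply, 0.2 N m there shows that it is home.
- flask: Empty conical glass flask, 74 mm in diameter, 108 mm high, standing on the stirring plate. Origin: centre of its underside. Bystander.
- dishes: Stack of three glass dishes, 90 mm in diameter, 44 mm high, on the bench. Origin: centre of its underside. It and the stand may have changed places. Bystander.
- media_bottle: Glass media bottle with a paper cap, 68 mm in diameter, 150 mm high, on the bench. Origin: centre of its underside. Bystander.
Mind the look-alikes: they are no part of the job. Leave any orange look-alike of the stand alone. There is more than one size of the key; the one meant has the size given above.

How it is judged:
On the way, in this order (a step that is already met when the one before it is completed fails the run):
1. the key's blade is seated in the screw's slot before the screw has been turned far (z of key in the frame of slot below -0.003 m and horizontal distance between key and slot below 0.014 m and value of joint screw below 0.5 rad), for 0.1 s.
2. the screw is turned to its stop with the blade still in the slot (its edge below the sunken head's top) (z of key in the frame of slot below -0.007 m and horizontal distance between key and slot below 0.014 m and value of joint screw above 1.34 rad), for 0.1 s.
At the end, for the whole second after the job is handed in: The screw is within 0.06 rad of its stop (joint above 1.34), and the key stands at rest in the stand's hole: within 8 mm of its axis, its tip less than 12.5 mm above the stand's underside (collar down on the top), tilted less than 0.08 rad (value of joint screw above 1.34 rad and horizontal distance between key and stand below 0.008 m and z of key in the frame of stand below 0.0125 m and angle between key's own z axis and vertical below 0.08 rad and linear speed of key below 0.02 m/s); the robot touches nothing.
It fails at once if key pressed or twisted against the stirrer, hatch or screw with more than 60 N (contact force between key and stirrer above 60 N).
It fails at once if the fingers push the hatch, screw or stirrer directly (contact force between the fingers and stirrer above 5 N).
It fails at once if moving the flask by more than 20 mm or tipping it (distance of flask from where it was at the start of the episode above 0.02 m or angle between flask's own z axis and vertical above 0.3 rad).
It fails at once if moving the dishes by more than 20 mm or tipping it (distance of dishes from where it was at the start of the episode above 0.02 m or angle between dishes's own z axis and vertical above 0.3 rad).
It fails at once if moving the bottle by more than 20 mm or tipping it (distance of media_bottle from where it was at the start of the episode above 0.02 m or angle between media_bottle's own z axis and vertical above 0.3 rad).
It also fails if it takes over 72 s, if anything falls off the work surface, if the arm or the gripper's body presses on something with over 40 N, if the wrist force passes 120 N, or if a joint passes its speed limit or range.

ROBOT

A 6-joint arm with a two-finger parallel gripper is mounted at the origin on the work surface. World frame = base frame: x ahead of the robot, y to its left, z up, the work surface at z = 0. Lengths are in m, angles in rad, forces in N, time in s.
With the tool pointing down it reaches from about 0.35 to 0.975 m from the base axis. Payload 4.9 kg.
Tool frame: the origin (TCP) lies at the very end of the fingers, on their centre line; the grasp point (between the pads) lies 19 mm behind it; z points along the fingers, y is the line along which they close (so a half turn about z gives the same grasp; the last joint's range is limited). The gripper opens to 85 mm and grips with 20 to 120 N. Pads are 22 mm wide; open, the fingers measure 114 mm over their backs; the gripper's body (76 mm by 85 mm) begins 54 mm behind the grasp point. The pads swing forward as they close: fully open they stand 13 mm farther back than shut.
Start: joints at [-1.412, 0.053, 1.613, -0, 1.476, -0.119], TCP at [0.171, -0.601, 0.199] pointing down, gripper open.
Joint ranges: [-3.01, 3.01], [-1.01, 2.22], [0.06, 2.58], [-1.02, 4.17], [0.09, 2.62], [-3.14, 3.14]. Speed limits (rad/s): [2.57, 2.57, 3.14, 3.14, 3.14, 3.14].

INTERFACE

Orientations are given as a rotation vector (axis times angle).
In Python, from station import ctrl gives the robot as it stands.
- The arm moves only by the shell command python3 -m crank 'ROWS' [OPENING] [FORCE]. ROWS is text: rows parted by semicolons, each of 4 numbers parted by spaces: the shift along the world's x, y, z in units of 0.5 m (1.0 is 0.5 m), then the turn about the world's z in units of 90 degrees (1.0 is 90 degrees). In form: x y z turn; .... A call has exactly 5 rows; each row shifts and turns the commanded pose from where the row before left it; what a row does not reach is not made up. A row lasts 1/12 s, in which the tool goes at most 41.7 mm and 7.16 degrees, less where a joint would pass 70% of its speed; a pose out of reach is approached as far as the arm can. A call with a number of a shift or a turn outside -1 to 1 is refused whole. A call with a gripper value outside its range is refused whole. OPENING is the opening in per cent of the stroke, from 0 (shut) to 100 (fully open), set as the call begins (- or left out, the last holds). The fingers move at their own pace and stop on an object; FORCE is the grip in N (left out, the last holds). Time passes only in rows, so rows that do not move let the fingers close, or fill a call up. It gives the time, the measured TCP pose, the force, the opening and the grip force at its end, in the units of the state.
- ctrl.get_obs(): the state, without advancing time (a new reading comes with each control period).
- ctrl.get_image(name): name is "scene" or "top"; returns (picture, depth): 480x640x3 uint8, red, green, blue; 480x640 float32, m along the optical axis (not along the pixel's ray), 0 where there is no reading.
- ctrl.get_calibration(name): a dict with "fx", "fy", "cx", "cy" (pixels), "k1" (the pictures are not rectified: a ray, as slopes to the right and down, at radius r is drawn at 1 + k1 r^2 times it, then the intrinsics apply), "extrinsics" (4x4, takes a point from world to camera coordinates). Camera axes: x right, y down, z forward; pixel columns grow to the right and rows downward; lengths in m; the calibration is good to about 2 mm. A picture is of the moment at which its call begins. get_calibration takes no time and is no camera call.
- ctrl.finish_job(): hands the job in; it is judged then, once.
The state is a dict: "t": time; "q": joint angles; "dq": joint speeds; "effort": joint torques, N m; "tool_pos": TCP position; "tool_rot": TCP orientation; "contact_force": force on the tool from outside, world axes, zero at the start; "wrist_torque": the same for the moment, N m; "opening": finger opening in m; "grip_force": force on a finger pad.
Only numpy, scipy, OpenCV 4.12 (cv2) and the standard library are available. Lean on these libraries where they do the work, as an engineer would, in place of code of your own. Each camera call takes 0.05 s, during which the arm holds its last target. There are 200 camera calls.

## Working session

There is one attempt and no reset: what is moved stays moved. The work goes in short steps, Python scripts to look and compute and a shell command to move; the robot and the scene stay as the last step left them, time stands still between calls to the robot, and variables do not carry over. Pictures are saved under pics/ and viewed, at most 10 in all, crops included, and the job is handed in when it is done.

```bash
ls; mkdir -p pics
cat > h.py <<'E'
import numpy as np,cv2
from station import ctrl
def snap(n,f):
    im,d=ctrl.get_image(n); cv2.imwrite('pics/'+f+'.png',im[:,:,::-1]); np.savez('pics/'+f,im=im,d=d); return im,d
def world(n,u,v,d):
    c=ctrl.get_calibration(n); E=np.array(c['extrinsics'])
    K=np.array([[c['fx'],0,c['cx']],[0,c['fy'],c['cy']],[0,0,1.]])
    p=cv2.undistortPoints(np.array([[[u,v]]],float).reshape(-1,1,2),K,np.array([c['k1'],0,0,0.]))[0,0]
    P=np.array([p[0]*d,p[1]*d,d,1]); return (np.linalg.inv(E)@P)[:3]
E
python3 - <<'E'
from h import *
for n in('scene','top'):
    snap(n,n+'1'); c=ctrl.get_calibration(n); print(n,c['fx'],c['k1'],np.linalg.inv(np.array(c['extrinsics'])).round(3).tolist())
print(ctrl.get_obs())
E
```

```text
pics
scene 467.05530301652885 -0.06741059602046448 [[-0.776, 0.355, -0.522, 0.956], [0.631, 0.417, -0.654, 0.56], [-0.014, -0.837, -0.547, 0.508], [0.0, 0.0, 0.0, 1.0]]
top 451.04716953452237 -0.03201167963277794 [[-0.014, -0.996, 0.091, 0.473], [-0.999, 0.011, -0.034, 0.067], [0.033, -0.091, -0.995, 1.039], [0.0, 0.0, 0.0, 1.0]]
{'t': 0.1, 'q': array([-1.41196820e+00,  5.33271340e-02,  1.61416013e+00,  2.69242770e-06,
        1.47600425e+00, -1.19012204e-01]), 'dq': array([-1.17854567e-03, -2.21871322e-03, -3.92984893e-03,  1.88480493e-06,
       -1.48436528e-03,  1.58426712e-04]), 'effort': array([ 9.27169240e-04, -3.94904888e+01, -3.71360850e+01, -3.11690496e-05,
        3.92705173e-03,  7.62669885e-06]), 'tool_pos': array([ 0.17131863, -0.60040935,  0.19786146]), 'tool_rot': array([-3.10944668e+00, -4.34764861e-01,  5.51335697e-05]), 'contact_force': array([-0.33201203,  0.02389811, -0.08370776]), 'wrist_torque': array([-0.04399134, -0.0222079 , -0.03336035]), 'grip_force': 0.0, 'opening': 0.08533799709361944}
```

View pics/top1.png

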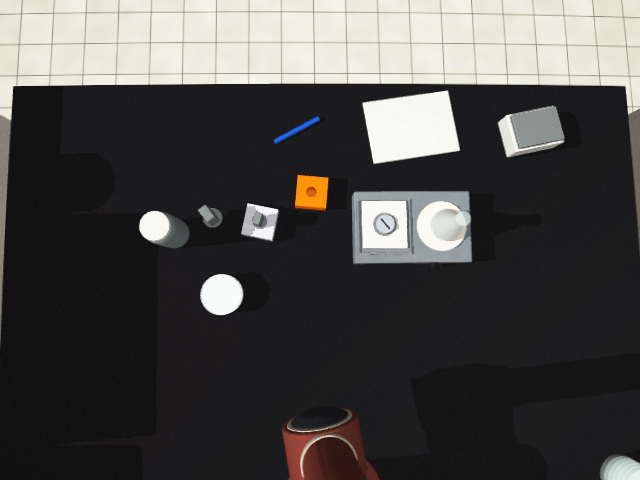

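View pics/scene1.png

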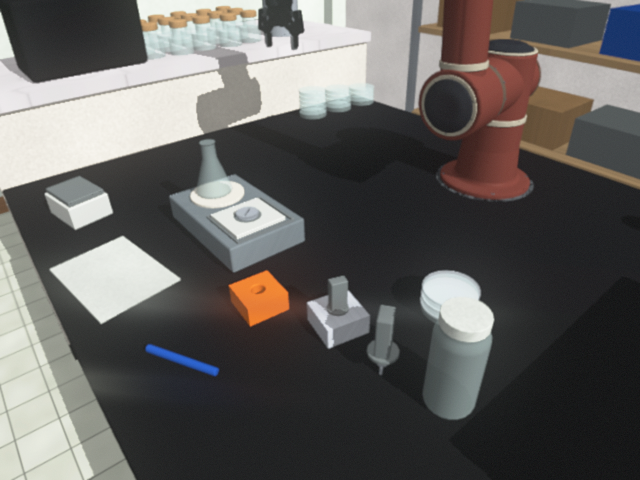

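Top view: the key sits in the aluminium stand at about (259,219). A bare look-alike key is at (209,215), the orange stand at (311,192), and the hatch screw at (385,224). Two keys are candidates: the one in the stand, described as "in the stand", and the loose one. I'll measure and enlarge both.

Run:
```python
from h import *
T=np.load('pics/top1.npz');S=np.load('pics/scene1.npz')
a=cv2.resize(T['im'][185:250,190:290],(800,520),interpolation=cv2.INTER_CUBIC)
b=cv2.resize(S['im'][265:385,295:415],(520,520),interpolation=cv2.INTER_CUBIC)
c=cv2.resize(T['im'][180:275,345:480],(800,563),interpolation=cv2.INTER_CUBIC)
cv2.imwrite('pics/c1.png',np.hstack([a,b])[:,:,::-1][::1,::1]); 
m=np.hstack([cv2.resize(a,(490,320)),cv2.resize(b,(310,320))]); m=np.vstack([m,np.hstack([cv2.resize(c,(398,280)),np.zeros((280,402,3),np.uint8)])]); cv2.imwrite('pics/c2.png',m[:,:,::-1])
np.set_printoptions(precision=4,suppress=True)
# world maps
def wm(n,Z):
    c=ctrl.get_calibration(n);E=np.linalg.inv(np.array(c['extrinsics']));K=np.array([[c['fx'],0,c['cx']],[0,c['fy'],c['cy']],[0,0,1.]])
    v,u=np.mgrid[:480,:640];p=cv2.undistortPoints(np.stack([u,v],-1).reshape(-1,1,2).astype(float),K,np.array([c['k1'],0,0,0.])).reshape(480,640,2)
    return np.concatenate([p*Z[...,None],Z[...,None]],-1)@E[:3,:3].T+E[:3,3]
for n,D in(('top',T),('scene',S)):
    W=wm(n,D['d']); np.save('pics/W'+n,W)
W=np.load('pics/Wtop.npy'); z=W[...,2]
print('z key row', (z[205:245:3,240:282:3]*1000).astype(int))
print('loose', (z[203:230:3,195:225:3]*1000).astype(int))
Ws=np.load('pics/Wscene.npy')
def cl(W,lo,hi,box,nm):
    m=(W[...,2]>lo)&(W[...,2]<hi); m[:box[0]]=0;m[box[1]:]=0;m[:,:box[2]]=0;m[:,box[3]:]=0
    P=W[m]; 
    if len(P)<4: print(nm,len(P));return
    r=cv2.minAreaRect((P[:,:2]*1000).astype(np.float32)); print(nm,len(P),'mean',P.mean(0),'rect',r,'ztop',np.percentile(P[:,2],[5,50,95]))
cl(W,.075,.12,(195,245,240,285),'key handle top')
cl(W,.028,.045,(195,245,238,285),'stand')
cl(W,.055,.2,(200,232,193,222),'loose top')
cl(W,.015,.2,(200,232,193,225),'loose all')
cl(W,.053,.063,(185,270,350,475),'stirrer'); cl(W,.067,.073,(190,260,355,412),'hatch'); cl(W,.075,.083,(200,250,365,405),'screw')
cl(Ws,.075,.12,(270,320,325,350),'S key'); cl(Ws,.05,.2,(300,360,370,400),'S loose');cl(Ws,.028,.045,(285,350,300,372),'S stand');cl(Ws,.053,.063,(170,275,165,310),'S stirrer'); cl(Ws,.075,.083,(195,230,225,265),'S screw')
```

```text
z key row [[ 0  2 -2 36 36 36 35  0  0  3  0  2  0 -4]
 [ 0  1 33 34 33 35 34 35 38 35 35 34  0  3]
 [ 3  0 35 35 36 35 35 34 33 37 34 32 35 -1]
 [ 0 -2 35 32 37 90 93 88 32 34 35 36 35  0]
 [ 0  0 32 35 35 87 87 85 41 37 34 35 29 -2]
 [ 3  1 32 34 87 91 89 68 39 35 35 35 14  0]
 [ 0 31 34 32 39 88 90 51 41 34 36 35  0  3]
 [ 1 34 35 37 31 39 49 39 40 34 34 34 -1 -2]
 [ 1 34 34 38 36 33 35 31 33 33 33 34  0  1]
 [ 1 34 35 34 35 33 34 35 35 35 34 29 -2  4]
 [-1 -1 11 27 33 33 31 35 36 30 34 14  1  0]
 [ 0 -3 -1  0  0  0  2 10 29 36 38  0  0 -1]
 [ 0  2  0  0 -1  1  2  0  0  1  3  0 -2  1]
 [ 0  0  0  0  0  1 -2  1  0  0  0  1  0 -1]]
loose [[  1   4   0  -1   2  -1   1   0  -1   0]
 [  0   5  -1 105  96   0   0   0   0   0]
 [  0 103 103 103 103  79  38  38  -1   2]
 [ -2  -3 103 104 103 101  55  38  37   1]
 [  0   0   2 104 105 104 104  36  39   0]
 [  1  -1   1 103 105 101  96  77  33   0]
 [  2  -3   0  37 104  91  72  57  39   2]
 [ -4   1   0   1  36  37  51  37  -1  -2]
 [ -3  -1   1   0   0  -3  -3  -3  -5   0]]
key handle top 104 mean [0.6099 0.1577 0.0891] rect ((610.5556640
[... 1333 characters left out ...]
1 ]
S loose 787 mean [0.6276 0.2707 0.0866] rect ((620.6875, 264.9195861816406), (35.93933868408203, 20.367576599121094), 34.491790771484375) ztop [0.0545 0.0915 0.1048]
S stand 1404 mean [0.6172 0.1691 0.0351] rect ((616.3668212890625, 187.6780548095703), (131.90667724609375, 71.0999755859375), 78.06844329833984) ztop [0.0305 0.0351 0.0396]
S stirrer 2476 mean [ 0.6083 -0.1548  0.0597] rect ((592.5563354492188, -179.55613708496094), (263.0305480957031, 162.1639404296875), 89.76143646240234) ztop [0.0551 0.0601 0.0619]
S screw 213 mean [ 0.5974 -0.114   0.0779] rect ((596.479248046875, -115.1153793334961), (41.19532012939453, 41.21040725708008), 62.47029113769531) ztop [0.0757 0.078  0.0793]
```

View pics/c2.png

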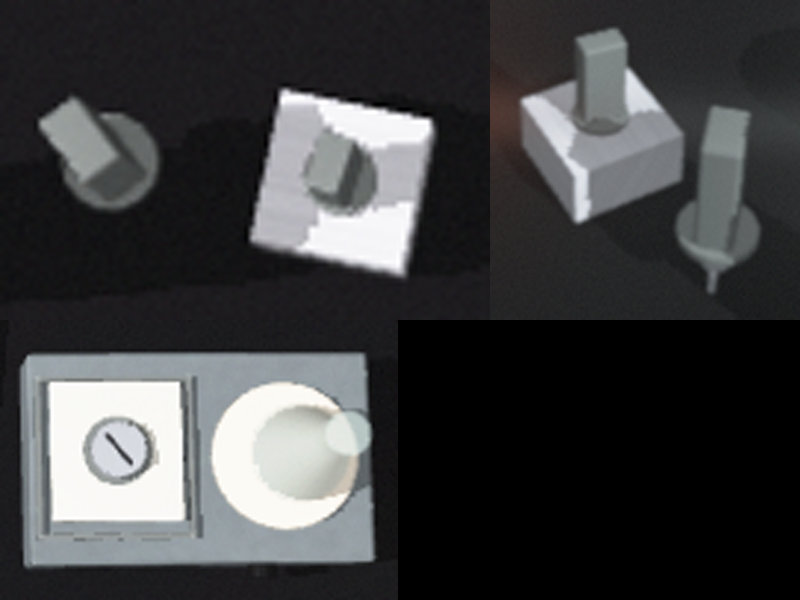

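The enlarged crop settles it. The key in the stand has a 26 x 16 mm top at z 0.09, which fits the description. The loose one is 35 x 21 mm at z 0.104, so it's the wrong size. Key: (0.611, 0.159), x axis at about -21°. I'll move above it now.

```bash
python3 -m crank '0.04 0.069 0 -0.042;0.04 0.069 0 -0.042;0.04 0.069 0 -0.042;0.04 0.069 0 -0.042;0.04 0.069 0 -0.042' 60 40
python3 -m crank '0.04 0.069 0 -0.042;0.04 0.069 0 -0.042;0.04 0.069 0 -0.042;0.04 0.069 0 -0.042;0.04 0.069 0 -0.042' 
python3 -m crank '0.04 0.069 0 0;0.04 0.069 0 0;0.04 0.069 0 0;0.04 0.069 0 0;0.04 0.069 0 0' 
python3 -m crank '0.04 0.069 0 0;0.04 0.069 0 0;0.04 0.069 0 0;0.04 0.069 0 0;0.04 0.069 0 0'
```

```text
t: 0.52
tool_pos: [0.2718, -0.4266, 0.1983]
tool_rot: [-3.139, 0.088, 0.0]
contact_force: [0.3, 0.8, -0.4]
opening: 0.0511
grip_force: 0.0
t: 0.93
tool_pos: [0.3717, -0.2541, 0.1986]
tool_rot: [-3.083, 0.602, -0.0]
contact_force: [1.0, 0.3, -0.1]
opening: 0.0515
grip_force: 0.0
t: 1.35
tool_pos: [0.4718, -0.0815, 0.1987]
tool_rot: [3.084, -0.596, -0.0]
contact_force: [-0.3, -0.4, 1.3]
opening: 0.0511
grip_force: 0.0
t: 1.77
tool_pos: [0.5717, 0.0911, 0.1984]
tool_rot: [3.084, -0.596, -0.001]
contact_force: [0.4, -1.2, -0.3]
opening: 0.0516
grip_force: 0.0
```

```bash
python3 -m crank '0.026 0.045 0 0;0.026 0.045 0 0;0.026 0.046 0 0;0 0 -0.03 0;0 0 -0.03 0' && python3 -m crank '0 0 -0.05 0;0 0 -0.05 0;0 0 -0.05 0;0 0 -0.04 0;0 0 -0.03 0'
python3 -m crank '0 0 -0.016 0;0 0 0 0;0 0 0 0;0 0 0 0;0 0 0 0'
python3 -c "
from h import *
snap('scene','g1')[0]
im=cv2.imread('pics/g1.png');cv2.imwrite('pics/g1c.png',cv2.resize(im[220:380,250:430],(720,600)))"
```

```text
t: 2.18
tool_pos: [0.611, 0.158, 0.1686]
tool_rot: [-3.085, 0.593, -0.002]
contact_force: [-0.6, -0.7, -0.8]
opening: 0.0513
grip_force: 0.0
t: 2.6
tool_pos: [0.6074, 0.1554, 0.0546]
tool_rot: [3.082, -0.598, -0.009]
contact_force: [0.1, 0.3, -1.0]
opening: 0.0511
grip_force: 0.0
t: 3.02
tool_pos: [0.6118, 0.1571, 0.053]
tool_rot: [-3.083, 0.596, -0.005]
contact_force: [0.4, -0.7, 0.8]
opening: 0.0509
grip_force: 0.0
```

View pics/g1c.png

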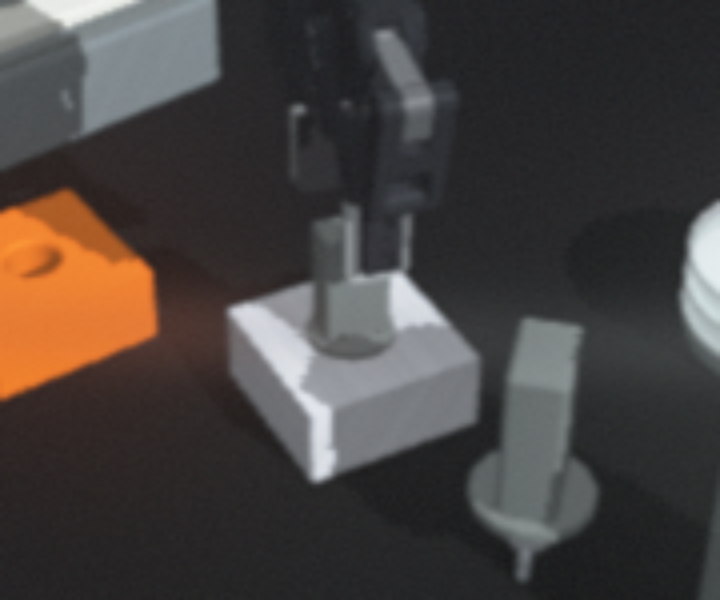

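The fingers straddle the key's handle at crop (350,250), with the collar on the stand. I'll close, then lift.

```bash
python3 -m crank '0 0 0 0;0 0 0 0;0 0 0 0;0 0 0 0;0 0 0 0' 0 60
python3 -m crank '0 0 0 0;0 0 0 0;0 0 0 0;0 0 0 0;0 0 0 0' 0 60
```

```text
t: 3.48
tool_pos: [0.6109, 0.1571, 0.0517]
tool_rot: [-3.084, 0.596, -0.002]
contact_force: [0.8, -0.7, 3.1]
opening: 0.0138
grip_force: 59.4
t: 3.9
tool_pos: [0.611, 0.1571, 0.0517]
tool_rot: [-3.084, 0.596, -0.002]
contact_force: [0.6, 0.6, 4.8]
opening: 0.0136
grip_force: 59.7
```

```bash
python3 -m crank '0 0 0.02 0;0 0 0.04 0;0 0 0.04 0;0 0 0.04 0;0 0 0.04 0' && python3 -m crank '0 0 0.04 0;0 0 0.02 0;0 0 0 0;0 0 0 0;0 0 0 0'
python3 - <<'E'
from h import *
np.set_printoptions(precision=4,suppress=True)
def plane(n,uv,z):
    c=ctrl.get_calibration(n);E=np.linalg.inv(np.array(c['extrinsics']))
    a=world(n,*uv,.3);b=world(n,*uv,1.); return (a+(b-a)*(z-a[2])/(b[2]-a[2]))[:2]
for n,(r0,r1,c0,c1),k in(('top',(205,245,365,405),25),('scene',(190,235,222,270),25)):
    D=np.load(f'pics/{n}1.npz');W=np.load(f'pics/W{n}.npy'); g=D['im'].mean(-1)
    ang=np.arange(0,6.3,.1)
    # resample a rectified patch at z=0.078, 0.5mm
    c=ctrl.get_calibration(n);E=np.array(c['extrinsics']);K=np.array([[c['fx'],0,c['cx']],[0,c['fy'],c['cy']],[0,0,1.]])
    X,Y=np.meshgrid(np.arange(-30,30.1,.25)/1000+.5965,np.arange(-30,30.1,.25)/1000-.116,indexing='ij')
    P=np.stack([X,Y,np.full_like(X,.078)],-1).reshape(-1,1,3)
    uv=cv2.projectPoints(P,cv2.Rodrigues(E[:3,:3])[0],E[:3,3],K,np.array([c['k1'],0,0,0.]))[0].reshape(*X.shape,2).astype(np.float32)
    R=cv2.remap(D['im'],uv[...,0],uv[...,1],cv2.INTER_CUBIC); cv2.imwrite(f'pics/R{n}.png',R[::-1,::-1,::-1])
    G=cv2.GaussianBlur(R.mean(-1).astype(np.float32),(0,0),1)
    m=(np.hypot(X-.5965,Y+.116)<.014)&(G<np.median(G[np.hypot(X-.5965,Y+.116)<.014])-35)
    q=np.stack([X[m],Y[m]],1)
    w=(np.median(G)-G[m]);mu=(q*w[:,None]).sum(0)/w.sum(); e=np.linalg.eigh(np.cov(q.T,aweights=np.abs(w)))[1][:,1]; print(n,m.sum(),mu,np.arctan(e[1]/e[0]), 'len',np.ptp(q@e))
a=cv2.imread('pics/Rtop.png');b=cv2.imread('pics/Rscene.png');cv2.imwrite('pics/R.png',cv2.resize(np.hstack([a,b]),(800,400)))
E
```

```text
t: 4.32
tool_pos: [0.6092, 0.1567, 0.1409]
tool_rot: [3.083, -0.596, -0.004]
contact_force: [0.1, -0.2, -0.6]
opening: 0.0135
grip_force: 59.0
t: 4.73
tool_pos: [0.6093, 0.1568, 0.169]
tool_rot: [3.083, -0.596, -0.005]
contact_force: [-0.4, 0.2, -0.4]
opening: 0.0137
grip_force: 59.1
top 2214 [ 0.5969 -0.1168] 0.6832357012703931 len 0.027965371212409718
scene 577 [ 0.5938 -0.1167] 0.719307358422429 len 0.01401659339696354
```

View pics/R.png

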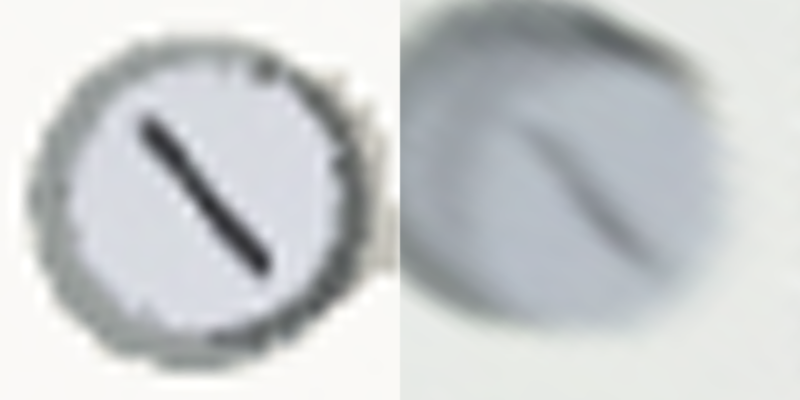

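```bash
python3 -m crank '-0.003 -0.061 0 0.0757;-0.003 -0.061 0 0.0757;-0.003 -0.061 0 0.0757;-0.003 -0.061 0 0.0757;-0.003 -0.061 0 0.0757' && python3 -m crank '-0.003 -0.061 0 0.0757;-0.003 -0.061 0 0.0757;-0.003 -0.061 0 0.0757;-0.002 -0.059 0 0.0757;0 0 0 0' 
python3 -m crank '0 0 -0.03 0;0 0 -0.03 0;0 0 -0.02 0;0 0 0 0;0 0 0 0'
python3 - <<'E'
from h import *
o=ctrl.get_obs();r=o['tool_rot'];print(o['tool_pos'],np.degrees(2*np.arctan2(r[1],r[0])),o['contact_force'],o['wrist_torque'],o['q'])
for n in('scene',):snap(n,n+'3')
im=cv2.imread('pics/scene3.png')[130:260,170:310]
cv2.imwrite('pics/s3.png',cv2.resize(im,(646,600),interpolation=cv2.INTER_CUBIC))
E
```

```text
t: 5.15
tool_pos: [0.6014, 0.0033, 0.1686]
tool_rot: [-3.122, -0.343, 0.006]
contact_force: [0.1, 0.1, -0.0]
opening: 0.0139
grip_force: 59.1
t: 5.57
tool_pos: [0.5959, -0.121, 0.1687]
tool_rot: [-2.958, -1.058, 0.006]
contact_force: [-0.8, -0.5, -0.4]
opening: 0.0134
grip_force: 59.1
t: 5.98
tool_pos: [0.5963, -0.1157, 0.1292]
tool_rot: [-2.955, -1.059, 0.004]
contact_force: [-0.1, -0.1, -0.0]
opening: 0.0135
grip_force: 59.1
[ 0.59632916 -0.11573568  0.12916481] -320.56256786077944 [-0.07645753 -0.11465845 -0.0375903 ] [ 0.05556519 -0.00883971  0.01336811] [-3.14199353e-01  6.60025916e-02  1.71786797e+00  9.45683589e-05
  1.36121521e+00  5.68264098e-01]
```

View pics/s3.png

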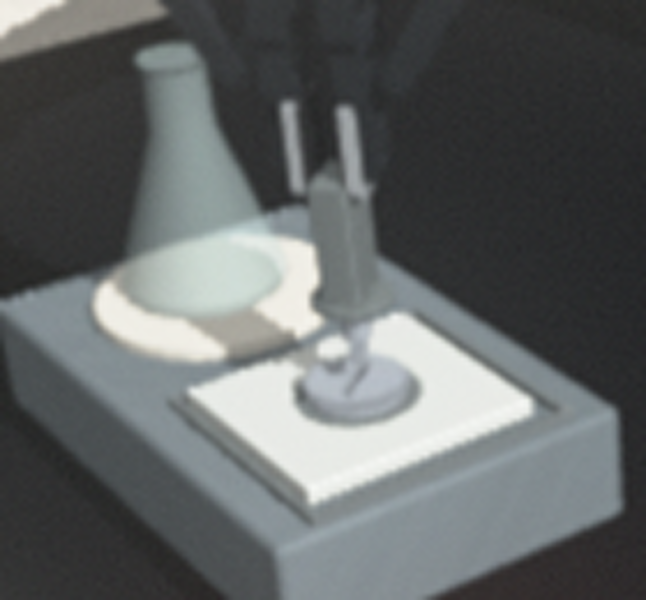

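Crop: the key hangs above the head, with the blade at about (355,340) and the slot at (352,385). The handle shows well below the finger tips, so I'll check the key's height from depth.

Run:
```python
from h import *
np.set_printoptions(precision=1,suppress=True,linewidth=200)
D=np.load('pics/scene3.npz')['d']
def w(x,y):
    u=170+x/646*140;v=130+y/600*130; u,v=int(round(u)),int(round(v)); return world('scene',u,v,D[v,u])*1000
for p in[(327,165),(325,180),(325,200),(345,200),(345,230),(345,260),(345,285),(350,300),(352,310),(360,330),(358,345),(357,355),(345,130),(350,150),(352,185),(292,140),(296,185),(310,390),(340,405)]: print(p,w(*p))
```

```text
(327, 165) [ 595.6 -119.   168. ]
(325, 180) [ 602.9 -110.1  167.6]
(325, 200) [ 604.9 -108.   161.3]
(345, 200) [ 599.1 -100.7  162.1]
(345, 230) [ 600.7 -100.7  149.1]
(345, 260) [ 602.  -100.8  137.8]
(345, 285) [ 601.9 -103.5  124.9]
(350, 300) [602.6 -99.8 120.5]
(352, 310) [ 602.6 -100.7  116.2]
(360, 330) [ 596.1 -107.5  100.8]
(358, 345) [ 592.2 -116.    89.6]
(357, 355) [ 598.6 -108.8   90.8]
(345, 130) [597.  -98.7 190.2]
(350, 150) [597.2 -96.4 183.7]
(352, 185) [ 596.5 -100.7  167. ]
(292, 140) [ 609.6 -119.   183.5]
(296, 185) [ 611.1 -117.1  165.8]
(310, 390) [ 616.2 -117.4   78.8]
(340, 405) [ 611.4 -101.2   75.8]
```

Run:
```python
from h import *
np.set_printoptions(precision=0,suppress=True,linewidth=220)
W=np.load('pics/scene3.npz');D=W['d'];I=W['im'].mean(-1)
for v in range(160,202,3):
    print(v,[tuple(int(t) for t in world('scene',u,v,D[v,u])*1000)+(int(I[v,u]),) for u in range(230,256,2)])
```

```text
160 [(613, -122, 183, 54), (613, -114, 186, 144), (610, -113, 185, 121), (604, -117, 182, 51), (597, -123, 178, 44), (400, -489, 0, 42), (396, -484, 0, 50), (597, -101, 185, 148), (595, -98, 185, 157), (591, -98, 185, 72), (588, -96, 184, 54), (583, -98, 182, 54), (372, -462, 1, 51)]
163 [(613, -124, 177, 52), (612, -117, 179, 126), (610, -115, 179, 145), (606, -116, 177, 57), (600, -119, 175, 42), (592, -127, 170, 41), (407, -466, 1, 47), (597, -102, 179, 131), (595, -99, 180, 161), (590, -101, 178, 89), (589, -96, 179, 52), (583, -100, 176, 57), (577, -104, 173, 50)]
166 [(614, -123, 171, 50), (610, -123, 171, 100), (610, -116, 173, 153), (607, -113, 173, 67), (601, -118, 169, 50), (597, -118, 168, 80), (594, -117, 168, 89), (598, -103, 174, 110), (597, -98, 175, 163), (592, -99, 173, 102), (589, -97, 173, 53), (586, -96, 172, 53), (392, -430, 0, 47)]
169 [(449, -457, 0, 48), (446, -452, 0, 82), (610, -118, 166, 155), (609, -112, 168, 89), (606, -110, 168, 125), (602, -110, 167, 131), (601, -105, 168, 118), (599, -102, 169, 101), (597, -98, 169, 161), (591, -101, 167, 133), (585, -
[... 2294 characters left out ...]
, -101, 123, 120), (596, -102, 121, 122), (590, -106, 117, 127), (588, -103, 118, 137), (583, -103, 116, 135)]
196 [(580, -209, 66, 235), (577, -206, 66, 236), (573, -205, 65, 235), (571, -201, 66, 229), (612, -111, 117, 121), (608, -110, 116, 118), (606, -107, 117, 124), (604, -104, 117, 124), (601, -102, 117, 126), (599, -98, 118, 131), (595, -98, 116, 142), (591, -98, 115, 139), (537, -188, 59, 133)]
199 [(587, -195, 67, 229), (584, -192, 68, 236), (581, -191, 67, 236), (576, -192, 65, 240), (572, -191, 64, 234), (565, -197, 59, 154), (562, -193, 59, 123), (600, -112, 106, 114), (598, -109, 107, 124), (594, -108, 106, 134), (550, -182, 60, 156), (556, -162, 70, 210), (553, -159, 70, 227)]
```

Run:
```python
from h import *
def proj(n,P):
    c=ctrl.get_calibration(n);E=np.array(c['extrinsics']);K=np.array([[c['fx'],0,c['cx']],[0,c['fy'],c['cy']],[0,0,1.]])
    return cv2.projectPoints(np.array(P,float).reshape(-1,1,3),cv2.Rodrigues(E[:3,:3])[0],E[:3,3],K,np.array([c['k1'],0,0,0.]))[0].reshape(-1,2).round(1)
print('scene1 tcp',proj('scene',[[.1713,-.6004,.1979],[.1713,-.6004,.23]]))
print('scene3 tcp',proj('scene',[[.5963,-.1157,.1292]]), 'g1', proj('scene',[[.6118,.1571,.053]]))
D=np.load('pics/scene1.npz')['d']
for v in range(28,62,3): print(v,[tuple(int(t) for t in world('scene',u,v,D[v,u])*1000) for u in range(262,304,5)])
```

```text
scene1 tcp [[281.8  64.2]
 [281.2  52.7]]
scene3 tcp [[243.9 186.5]] g1 [[335.8 299. ]]
28 [(194, -656, 293), (194, -630, 296), (169, -642, 292), (-120, -1051, 216), (-134, -1037, 216), (176, -557, 302), (151, -569, 298), (159, -535, 302), (144, -532, 301)]
31 [(-148, -1206, 184), (189, -639, 286), (-105, -1064, 205), (-122, -1055, 204), (-135, -1039, 204), (-156, -1037, 202), (166, -549, 294), (163, -530, 295), (146, -529, 293)]
34 [(-109, -1145, 184), (193, -633, 279), (-105, -1065, 194), (-126, -1063, 191), (-132, -1037, 194), (-154, -1034, 192), (169, -545, 287), (161, -533, 287), (-227, -1034, 183)]
37 [(-73, -1089, 184), (190, -639, 270), (-99, -1058, 184), (-111, -1041, 185), (-122, -1023, 185), (-141, -1017, 184), (167, -548, 278), (154, -543, 277), (-185, -978, 183)]
40 [(-38, -1035, 184), (191, -639, 262), (-61, -1002, 185), (-82, -999, 182), (-90, -977, 184), (-106, -968, 183), (166, -551, 270), (156, -540, 270), (-148, -930, 183)]
43 [(-4, -982, 184), (193, -637, 254), (-33, -959, 183), (-45, -945, 183), (-61, -935, 183), (-72, -919, 183), (167, -549, 262), (151, -548, 26
[... 301 characters left out ...]
-551, 246), (-91, -885, 164), (-114, -886, 161)]
52 [(57, -887, 174), (37, -887, 172), (19, -881, 170), (-1, -882, 167), (-26, -887, 163), (-45, -883, 161), (-63, -878, 159), (-89, -883, 154), (-111, -882, 151)]
55 [(59, -884, 165), (36, -889, 161), (16, -887, 158), (-5, -889, 155), (-23, -884, 153), (-43, -882, 150), (-79, -901, 142), (-98, -896, 140), (-122, -897, 137)]
58 [(54, -894, 153), (43, -879, 153), (6, -905, 144), (-10, -898, 142), (-35, -903, 138), (-55, -900, 135), (-78, -900, 132), (-100, -899, 129), (-118, -893, 127)]
61 [(55, -894, 142), (33, -896, 139), (8, -902, 134), (-8, -896, 133), (-34, -902, 128), (-54, -899, 125), (-80, -904, 120), (-97, -896, 119), (-121, -898, 115)]
```

The camera shows the pads ending about 33 mm above the reported TCP, so the key may be held by only its top 5 mm. To be safe I'll put it back and grip lower, retracing the same rows and watching the force.

```bash
python3 -m crank '0 0 0.04 0;0 0 0.04 0;0 0 0 0;0.003 0.061 0 -0.0757;0.003 0.061 0 -0.0757' && python3 -m crank '0.003 0.061 0 -0.0757;0.003 0.061 0 -0.0757;0.003 0.061 0 -0.0757;0.003 0.061 0 -0.0757;0.003 0.061 0 -0.0757' && python3 -m crank '0.003 0.061 0 -0.0757;0.002 0.059 0 -0.0757;0 0 0 0;0 0 0 0;0 0 0 0'
python3 -m crank '0 0 -0.04 0;0 0 -0.04 0;0 0 -0.03 0;0 0 -0.02 0;0 0 0 0'
python3 -m crank '0 0 -0.02 0;0 0 -0.02 0;0 0 -0.02 0;0 0 -0.02 0;0 0 0 0'
```

```text
t: 6.45
tool_pos: [0.6011, -0.0559, 0.1721]
tool_rot: [3.064, 0.688, 0.004]
contact_force: [-0.4, 0.1, -0.6]
opening: 0.0141
grip_force: 59.1
t: 6.87
tool_pos: [0.608, 0.0987, 0.1712]
tool_rot: [-3.133, 0.235, -0.002]
contact_force: [0.4, 0.3, 0.1]
opening: 0.0135
grip_force: 59.1
t: 7.28
tool_pos: [0.6104, 0.1568, 0.1709]
tool_rot: [3.084, -0.594, 0.0]
contact_force: [0.0, 0.0, 0.0]
opening: 0.0136
grip_force: 59.1
t: 7.7
tool_pos: [0.6084, 0.1558, 0.1025]
tool_rot: [3.082, -0.597, -0.008]
contact_force: [-0.6, -0.7, -1.0]
opening: 0.0139
grip_force: 59.1
t: 8.12
tool_pos: [0.6086, 0.1567, 0.0629]
tool_rot: [3.083, -0.596, -0.007]
contact_force: [-0.4, -0.2, -0.8]
opening: 0.0138
grip_force: 59.1
```

```bash
python3 -m crank '0 0 -0.012 0;0 0 -0.01 0;0 0 -0.004 0;0 0 0 0;0 0 0 0'
python3 -m crank '0 0 0 0;0 0 0 0;0 0 0 0;0 0 0 0;0 0 0 0' 45
python3 -m crank '0 0 -0.006 0;0 0 -0.006 0;0 0 -0.006 0;0 0 -0.005 0;0 0 0 0'
python3 - <<'E'
from h import *
im,d=snap('scene','g2')
im=cv2.imread('pics/g2.png');cv2.imwrite('pics/g2c.png',cv2.resize(im[220:380,250:430],(720,600)))
for v in range(264,320,4): print(v,[tuple(int(t) for t in world('scene',u,v,d[v,u])*1000) for u in range(318,362,4)])
E
```

```text
t: 8.53
tool_pos: [0.6105, 0.157, 0.0531]
tool_rot: [-3.084, 0.596, -0.0]
contact_force: [-0.6, 1.0, -0.9]
opening: 0.014
grip_force: 59.1
t: 8.95
tool_pos: [0.6106, 0.157, 0.0533]
tool_rot: [-3.084, 0.596, -0.001]
contact_force: [-0.8, 0.5, 0.0]
opening: 0.0383
grip_force: 0.0
t: 9.37
tool_pos: [0.6097, 0.1569, 0.0403]
tool_rot: [3.084, -0.596, -0.003]
contact_force: [-0.7, 0.6, 0.1]
opening: 0.0384
grip_force: 0.0
264 [(533, 15, 0), (528, 21, 1), (612, 135, 105), (606, 137, 104), (632, 177, 139), (628, 180, 138), (640, 202, 156), (644, 214, 165), (638, 215, 162), (633, 216, 161), (627, 218, 159)]
268 [(542, 26, 1), (535, 29, 0), (610, 133, 96), (606, 137, 96), (627, 171, 126), (629, 182, 133), (639, 202, 150), (641, 211, 156), (633, 210, 152), (628, 212, 150), (626, 217, 152)]
272 [(548, 33, 0), (543, 38, 0), (611, 134, 89), (607, 138, 90), (601, 140, 88), (629, 182, 126), (639, 202, 143), (638, 208, 146), (634, 211, 145), (627, 211, 143), (622, 214, 142)]
276 [(555, 42, 0), (549, 46, 0), (611, 134, 82), (606, 137, 81), (600, 139, 80), (630, 183, 120), (639, 201, 136), (636, 205, 1
[... 1138 characters left out ...]
21, 135, 34), (618, 141, 36), (624, 158, 51), (620, 163, 52), (615, 166, 51), (609, 168, 49), (603, 170, 47), (589, 164, 35), (585, 168, 35), (579, 170, 34)]
308 [(631, 139, 34), (626, 142, 33), (622, 146, 34), (624, 159, 44), (620, 163, 44), (614, 165, 42), (607, 166, 39), (602, 169, 38), (595, 171, 35), (591, 175, 35), (586, 178, 35)]
312 [(636, 145, 33), (633, 150, 35), (630, 156, 37), (626, 161, 38), (622, 165, 39), (618, 169, 39), (614, 174, 40), (607, 175, 37), (601, 177, 35), (596, 180, 34), (590, 183, 33)]
316 [(642, 152, 34), (638, 157, 35), (634, 160, 35), (629, 164, 35), (626, 169, 36), (620, 171, 34), (615, 176, 34), (611, 179, 34), (607, 184, 36), (602, 187, 34), (597, 190, 34)]
```

View pics/g2c.png

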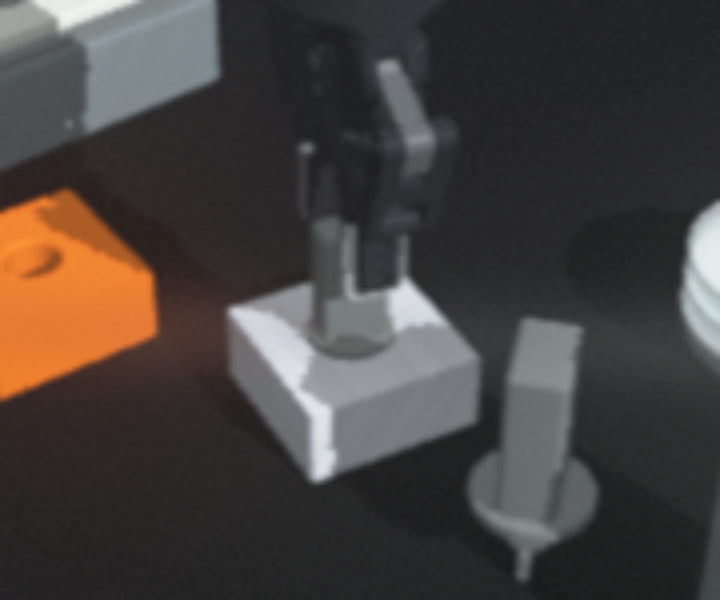

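The near fingertip is at about crop (385,290), z about 0.077, with TCP reported at 0.040. So the pads really do end higher than reported. I'll feel a little lower, then grip.

```bash
python3 -m crank '0 0 -0.005 0;0 0 -0.005 0;0 0 0 0;0 0 0 0;0 0 0 0'
python3 -m crank '0 0 -0.003 0;0 0 0 0;0 0 -0.003 0;0 0 0 0;0 0 0 0'
```

```text
t: 9.83
tool_pos: [0.6104, 0.157, 0.0365]
tool_rot: [-3.084, 0.596, -0.0]
contact_force: [1.0, 0.3, 0.7]
opening: 0.0383
grip_force: 0.0
t: 10.25
tool_pos: [0.6103, 0.157, 0.0333]
tool_rot: [3.084, -0.596, -0.0]
contact_force: [-0.8, -0.0, 0.5]
opening: 0.0386
grip_force: 0.0
```

There's no contact below the stand's top level, so the reported TCP really is about 34 mm ahead of the true tip. I'll go 10 mm deeper and grip.

```bash
python3 -m crank '0 0 -0.005 0;0 0 -0.005 0;0 0 -0.005 0;0 0 -0.005 0;0 0 0 0'
python3 -m crank '0 0 0 0;0 0 0 0;0 0 0 0;0 0 0 0;0 0 0 0' 0 60
python3 -m crank '0 0 0 0;0 0 0 0;0 0 0 0;0 0 0 0;0 0 0 0'
```

```text
t: 10.67
tool_pos: [0.6098, 0.1569, 0.0226]
tool_rot: [3.084, -0.596, -0.002]
contact_force: [0.3, -0.1, 0.4]
opening: 0.0383
grip_force: 0.0
t: 11.08
tool_pos: [0.6105, 0.157, 0.0236]
tool_rot: [-3.084, 0.596, -0.0]
contact_force: [-0.4, 0.9, 0.3]
opening: 0.0153
grip_force: 58.7
t: 11.5
tool_pos: [0.6104, 0.157, 0.0236]
tool_rot: [-3.084, 0.596, -0.0]
contact_force: [0.5, 0.2, 0.8]
opening: 0.0152
grip_force: 58.7
```

```bash
python3 -m crank '0 0 0.02 0;0 0 0.04 0;0 0 0.04 0;0 0 0.04 0;0 0 0.04 0' && python3 -m crank '0 0 0.03 0;0 0 0.01 0;0 0 0 0;-0.003 -0.061 0 0.0757;-0.003 -0.061 0 0.0757' && python3 -m crank '-0.003 -0.061 0 0.0757;-0.003 -0.061 0 0.0757;-0.003 -0.061 0 0.0757;-0.003 -0.061 0 0.0757;-0.003 -0.061 0 0.0757' && python3 -m crank '-0.003 -0.061 0 0.0757;-0.002 -0.061 0 0.0757;0 0 0 0;0 0 0 0;0 0 0 0'
python3 -m crank '0 0 -0.02 0;0 0 -0.02 0;0 0 -0.02 0;0 0 0 0;0 0 0 0'
```

```text
t: 11.92
tool_pos: [0.6103, 0.157, 0.115]
tool_rot: [-3.084, 0.596, -0.0]
contact_force: [0.4, -0.5, -1.0]
opening: 0.0152
grip_force: 58.6
t: 12.33
tool_pos: [0.6063, 0.0964, 0.1319]
tool_rot: [3.134, -0.213, -0.004]
contact_force: [0.6, -0.6, -1.1]
opening: 0.015
grip_force: 58.7
t: 12.75
tool_pos: [0.5985, -0.0577, 0.1315]
tool_rot: [-3.059, -0.71, 0.004]
contact_force: [-0.3, 1.0, -0.9]
opening: 0.0154
grip_force: 58.7
t: 13.17
tool_pos: [0.5966, -0.117, 0.132]
tool_rot: [-2.956, -1.057, 0.003]
contact_force: [-0.1, 0.3, 0.7]
opening: 0.015
grip_force: 58.8
t: 13.58
tool_pos: [0.5963, -0.1166, 0.1016]
tool_rot: [-2.955, -1.06, 0.004]
contact_force: [0.2, -0.5, 0.5]
opening: 0.0154
grip_force: 58.8
```

```bash
python3 -m crank '0 0 -0.004 0;0 0 -0.004 0;0 0 -0.004 0;0 0 -0.004 0;0 0 0 0'; python3 -m crank '0 0 -0.001 0;0 0 -0.001 0;0 0 -0.001 0;0 0 0 0;0 0 0 0';  python3 -m crank '0 0 -0.001 0;0 0 -0.001 0;0 0 0 0;0 0 0 0;0 0 0 0'
```

```text
t: 14.0
tool_pos: [0.5972, -0.1175, 0.0952]
tool_rot: [-2.957, -1.06, 0.0]
contact_force: [0.5, 0.8, -1.2]
opening: 0.0149
grip_force: 58.8
t: 14.42
tool_pos: [0.5974, -0.1175, 0.094]
tool_rot: [-2.957, -1.06, 0.0]
contact_force: [0.2, -0.4, 0.1]
opening: 0.0154
grip_force: 58.8
t: 14.83
tool_pos: [0.5974, -0.1175, 0.093]
tool_rot: [-2.957, -1.06, 0.0]
contact_force: [0.2, 0.6, -0.1]
opening: 0.0149
grip_force: 58.8
```

```bash
for i in 1; do python3 -m crank '0 0 -0.001 0;0 0 -0.001 0;0 0 0 0;0 0 0 0;0 0 0 0'; done;  python3 -m crank '0 0 -0.001 0;0 0 -0.001 0;0 0 0 0;0 0 0 0;0 0 0 0' | grep -E 'pos|force'; python3 -m crank '0 0 -0.001 0;0 0 0 0;0 0 0 0;0 0 0 0;0 0 0 0' | grep -E 'pos|force'
```

```text
t: 15.25
tool_pos: [0.5974, -0.1175, 0.092]
tool_rot: [-2.957, -1.06, -0.0]
contact_force: [-0.5, -0.4, 0.0]
opening: 0.0154
grip_force: 58.8
tool_pos: [0.5974, -0.1175, 0.091]
contact_force: [-0.3, -0.4, -0.8]
grip_force: 58.8
tool_pos: [0.5974, -0.1175, 0.0905]
contact_force: [0.1, -0.0, -0.5]
grip_force: 58.8
```

```bash
python3 -m crank '0 0 -0.001 0;0 0 -0.001 0;0 0 0 0;0 0 0 0;0 0 0 0' | grep -E 'pos|force';  python3 -m crank '0 0 -0.001 0;0 0 -0.001 0;0 0 0 0;0 0 0 0;0 0 0 0' | grep -E 'pos|force'; python3 -m crank '0 0 -0.001 0;0 0 0 0;0 0 0 0;0 0 0 0;0 0 0 0' | grep -E 'pos|force'
```

```text
tool_pos: [0.5974, -0.1175, 0.0895]
contact_force: [0.2, 0.2, -0.1]
grip_force: 58.8
tool_pos: [0.5974, -0.1175, 0.0885]
contact_force: [1.4, -0.1, -0.4]
grip_force: 58.8
tool_pos: [0.5974, -0.1175, 0.088]
contact_force: [-0.0, -0.5, 0.7]
grip_force: 58.8
```

```bash
python3 -m crank '0 0 -0.001 0;0 0 -0.001 0;0 0 0 0;0 0 0 0;0 0 0 0' | grep -E 'pos|force';  python3 -m crank '0 0 -0.001 0;0 0 -0.001 0;0 0 0 0;0 0 0 0;0 0 0 0' | grep -E 'pos|force'; python3 -m crank '0 0 -0.001 0;0 0 0 0;0 0 0 0;0 0 0 0;0 0 0 0' | grep -E 'pos|force'
```

```text
tool_pos: [0.5974, -0.1175, 0.087]
contact_force: [0.2, -0.2, -0.7]
grip_force: 58.8
tool_pos: [0.5975, -0.1175, 0.0864]
contact_force: [-0.5, 0.1, 1.6]
grip_force: 59.1
tool_pos: [0.5976, -0.1176, 0.0862]
contact_force: [-2.3, 1.1, 6.0]
grip_force: 59.6
```

The blade is seated: it bottoms at TCP 0.0864 with 6 N up. I'll turn clockwise and follow the sinking head.

```bash
cat > st.py <<'E'
from h import *
o=ctrl.get_obs();r=o['tool_rot'];y=np.degrees(2*np.arctan2(r[1],r[0]))
print(o['t'],o['tool_pos'].round(4),'yaw',round((y+90)%180-90,2),'F',o['contact_force'].round(1),'M',o['wrist_torque'].round(3))
E
python3 st.py; python3 -m crank '0 0 0 -0.03;0 0 -0.0005 -0.03;0 0 -0.0005 -0.03;0 0 0 0;0 0 0 0' >/dev/null; python3 st.py;  python3 -m crank '0 0 -0.0004 -0.03;0 0 -0.0004 -0.03;0 0 -0.0004 -0.03;0 0 0 0;0 0 0 0' >/dev/null; python3 st.py
```

```text
18.5833 [ 0.5976 -0.1176  0.0862] yaw 39.43 F [-2.3  1.1  6. ] M [ 0.163  0.438 -0.018]
19.0 [ 0.5976 -0.1171  0.086 ] yaw 31.34 F [-3.4  2.4  6.6] M [0.496 0.601 0.054]
19.4167 [ 0.5977 -0.1171  0.0855] yaw 23.24 F [-3.4  2.2  7.7] M [0.529 0.621 0.075]
```

```bash
python3 -m crank '-0.0007 0.0005 -0.0003 -0.035;0 0 -0.0004 -0.035;0 0 -0.0004 -0.035;0 0 -0.0004 -0.035;0 0 0 0' >/dev/null; python3 st.py;  python3 -m crank '0 0 -0.0004 -0.035;0 0 -0.0004 -0.035;0 0 -0.0004 -0.035;0 0 -0.0004 -0.035;0 0 0 0' >/dev/null; python3 st.py
```

```text
19.8333 [ 0.5976 -0.117   0.0848] yaw 10.54 F [-1.7  2.   7.8] M [0.342 0.463 0.035]
20.25 [ 0.5976 -0.1172  0.0841] yaw -2.06 F [-1.5  1.3  7.8] M [0.357 0.532 0.06 ]
```

```bash
python3 -m crank '-0.0003 0.0002 -0.0004 -0.035;0 0 -0.0004 -0.035;0 0 -0.0004 -0.035;0 0 -0.0004 -0.035;0 0 0 0' >/dev/null; python3 st.py;  python3 -m crank '0 0 -0.0004 -0.035;0 0 -0.0004 -0.035;0 0 -0.0004 -0.035;0 0 -0.0004 -0.035;0 0 0 0' >/dev/null; python3 st.py
```

```text
20.6667 [ 0.5976 -0.1172  0.0833] yaw -14.66 F [-1.4  0.5  7.1] M [0.275 0.461 0.034]
21.0833 [ 0.5975 -0.1172  0.0825] yaw -27.26 F [-1.3  1.7  6.5] M [0.261 0.43  0.013]
```

```bash
python3 -m crank '0 0 -0.0004 -0.03;0 0 -0.0004 -0.03;0 0 -0.0004 -0.03;0 0 0 0;0 0 0 0' >/dev/null; python3 st.py;  python3 -m crank '0 0 -0.0004 -0.022;0 0 -0.0002 -0.011;0 0 0 0;0 0 0 0;0 0 0 0' >/dev/null; python3 st.py;python3 -m crank '0 0 -0.0002 -0.011;0 0 -0.0002 -0.011;0 0 0 0;0 0 0 0;0 0 0 0' >/dev/null; python3 st.py
```

```text
21.5 [ 0.5975 -0.1172  0.082 ] yaw -35.26 F [-1.7  1.   6.6] M [0.286 0.473 0.049]
21.9167 [ 0.5975 -0.1173  0.0818] yaw -38.23 F [-2.1  1.9  7.4] M [0.25  0.59  0.093]
22.3333 [ 0.5976 -0.1173  0.0817] yaw -40.2 F [-1.5  1.7  9.1] M [0.231 0.593 0.081]
```

```bash
python3 -m crank '0 0 -0.0001 -0.011;0 0 0 -0.011;0 0 0 0;0 0 0 0;0 0 0 0' >/dev/null; python3 st.py;  python3 -m crank '0 0 0 -0.011;0 0 0 -0.011;0 0 0 0;0 0 0 0;0 0 0 0' >/dev/null; python3 st.py
```

```text
22.75 [ 0.5975 -0.1173  0.0816] yaw -42.18 F [-2.4  0.9  7.7] M [0.267 0.548 0.113]
23.1667 [ 0.5975 -0.1173  0.0814] yaw -44.16 F [-1.4  1.1  7.6] M [0.216 0.495 0.042]
```

```bash
python3 -m crank '0 0 -0.0002 -0.011;0 0 0 -0.011;0 0 0 0;0 0 0 0;0 0 0 0' >/dev/null; python3 st.py;  python3 -m crank '0 0 -0.0001 -0.011;0 0 0 0;0 0 0 0;0 0 0 0;0 0 0 0' >/dev/null; python3 st.py;  python3 -m crank '0 0 0 -0.011;0 0 0 0;0 0 0 0;0 0 0 0;0 0 0 0' >/dev/null; python3 st.py
```

```text
23.5833 [ 0.5975 -0.1173  0.0813] yaw -46.14 F [-2.7  1.4  7.7] M [0.222 0.522 0.077]
24.0 [ 0.5975 -0.1173  0.0813] yaw -47.13 F [-3.3  0.7  7.4] M [0.23  0.512 0.035]
24.4167 [ 0.5975 -0.1173  0.0812] yaw -48.13 F [-2.   1.3  7.2] M [0.207 0.506 0.039]
```

```bash
python3 -m crank '0 0 0 -0.011;0 0 0 0;0 0 0 0;0 0 0 0;0 0 0 0' >/dev/null; python3 st.py;  python3 -m crank '0 0 0 -0.011;0 0 0 0;0 0 0 0;0 0 0 0;0 0 0 0' >/dev/null; python3 st.py;  python3 -m crank '0 0 0 -0.011;0 0 0 0;0 0 0 0;0 0 0 0;0 0 0 0' >/dev/null; python3 st.py
```

```text
24.8333 [ 0.5975 -0.1172  0.0812] yaw -49.11 F [-2.   1.4  6.2] M [0.204 0.512 0.06 ]
25.25 [ 0.5975 -0.1172  0.0812] yaw -50.09 F [-1.6  1.2  7.6] M [0.264 0.495 0.088]
25.6667 [ 0.5975 -0.1172  0.0812] yaw -51.08 F [-1.7  1.3  6.9] M [0.245 0.453 0.098]
```

```bash
for i in 1; do python3 -m crank '0 0 0 -0.011;0 0 0 0;0 0 0 0;0 0 0 0;0 0 0 0' >/dev/null; python3 st.py;  python3 -m crank '0 0 0 -0.011;0 0 0 0;0 0 0 0;0 0 0 0;0 0 0 0' >/dev/null; python3 st.py;  python3 -m crank '0 0 0 -0.011;0 0 0 0;0 0 0 0;0 0 0 0;0 0 0 0' >/dev/null; python3 st.py; done
```

```text
26.0833 [ 0.5975 -0.1172  0.0812] yaw -52.06 F [-2.4  0.8  7.3] M [0.252 0.525 0.15 ]
26.5 [ 0.5975 -0.1172  0.0812] yaw -53.05 F [-1.6  1.7  7.2] M [0.279 0.458 0.167]
26.9167 [ 0.5975 -0.1173  0.0812] yaw -54.03 F [-1.7  1.4  8.1] M [0.297 0.436 0.187]
```

```bash
python3 -m crank '0 0 0 -0.011;0 0 0 0;0 0 0 0;0 0 0 0;0 0 0 0' >/dev/null; python3 st.py;  python3 -m crank '0 0 0 -0.011;0 0 0 0;0 0 0 0;0 0 0 0;0 0 0 0' >/dev/null; python3 st.py;  python3 -m crank '0 0 0 -0.006;0 0 0 0;0 0 0 0;0 0 0 0;0 0 0 0' >/dev/null; python3 st.py
python3 - <<'E'
from h import *
im,d=snap('scene','s4')
cv2.imwrite('pics/s4c.png',cv2.resize(im[130:260,170:310,::-1],(646,600),interpolation=cv2.INTER_CUBIC))
W=np.array([[world('scene',u,v,d[v,u]) for u in range(190,300)] for v in range(190,240)]).reshape(-1,3)
m=(abs(W[:,0]-.597)<.045)&(abs(W[:,1]+.117)<.045)&(W[:,2]>.061)&(W[:,2]<.075); r=np.hypot(W[:,0]-.597,W[:,1]+.117)
print('hatch z',np.median(W[m&(r>.024)][:,2]),'head z',np.median(W[m&(r<.018)][:,2]))
E
```

```text
27.3333 [ 0.5975 -0.1172  0.0812] yaw -55.01 F [-1.6  0.9  8. ] M [0.216 0.495 0.262]
27.75 [ 0.5975 -0.1172  0.0812] yaw -56.0 F [-3.   1.4  6.8] M [0.238 0.476 0.297]
28.1667 [ 0.5975 -0.1172  0.0812] yaw -56.53 F [-2.3  1.6  7. ] M [0.238 0.423 0.334]Traceback (most recent call last):
  File "<stdin>", line 4, in <module>
  File "h.py", line 6, in world
    c=ctrl.get_calibration(n); E=np.array(c['extrinsics'])
ValueError: time passes only in moves, steps and waits
```

View pics/s4c.png

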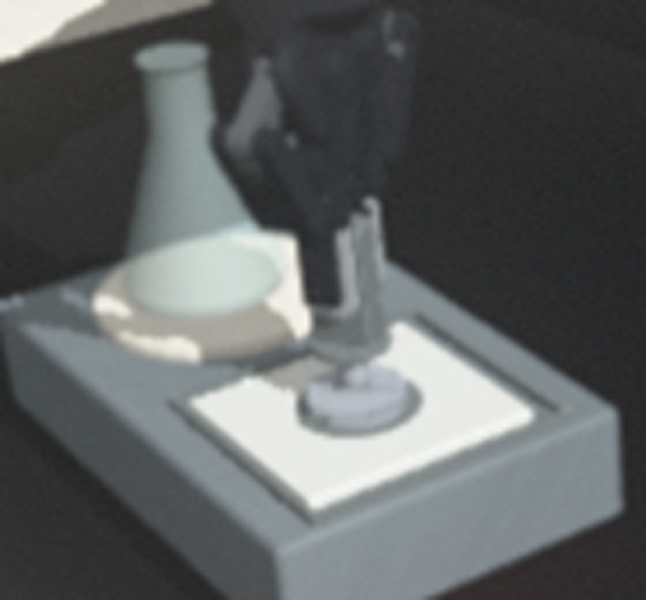

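The hatch has sunk, the blade is in the head at crop (350,370), and the torque has climbed to 0.33 N m, so it's at the stop. I'll unwind the torque and lift out.

```bash
python3 - <<'E'
from h import *
c=ctrl.get_calibration('scene');d=np.load('pics/s4.npz')['d'];E=np.linalg.inv(np.array(c['extrinsics']));K=np.array([[c['fx'],0,c['cx']],[0,c['fy'],c['cy']],[0,0,1.]])
v,u=np.mgrid[190:240,190:300];p=cv2.undistortPoints(np.stack([u,v],-1).reshape(-1,1,2).astype(float),K,np.array([c['k1'],0,0,0.]))[:,0]
Z=d[190:240,190:300].ravel();W=np.c_[p*Z[:,None],Z]@E[:3,:3].T+E[:3,3]
m=(abs(W[:,0]-.597)<.045)&(abs(W[:,1]+.117)<.045)&(W[:,2]>.061)&(W[:,2]<.076); r=np.hypot(W[:,0]-.597,W[:,1]+.117)
print('hatch z',np.median(W[m&(r>.024)][:,2]),'head z',np.median(W[m&(r<.018)][:,2]))
E
python3 -m crank '0 0 0 0.03;0 0 0 0.03;0 0 0 0.02;0 0 0 0;0 0 0 0' >/dev/null; python3 st.py
```

```text
hatch z 0.06521091651712493 head z 0.07322099178911418
28.6333 [ 0.5975 -0.1172  0.0812] yaw -49.38 F [-2.5  0.8  7.5] M [0.253 0.404 0.063]
```

```bash
python3 -m crank '0 0 0.005 0;0 0 0.005 0;0 0 0.01 0;0 0 0.01 0;0 0 0.02 0' ; python3 st.py; python3 -m crank '0 0 0.03 0;0 0 0.03 0;0 0 0 0;0 0 0 0;0 0 0 0' >/dev/null; python3 st.py
```

```text
t: 29.05
tool_pos: [0.5959, -0.1171, 0.1043]
tool_rot: [2.853, -1.312, -0.004]
contact_force: [-1.2, -0.7, 0.0]
opening: 0.0157
grip_force: 59.2
29.05 [ 0.5959 -0.1171  0.1043] yaw -49.4 F [-1.2 -0.7  0. ] M [-0.006  0.03  -0.049]
29.4667 [ 0.5966 -0.1172  0.1347] yaw -49.4 F [ 0.1  1.2 -0.9] M [-0.016 -0.043 -0.011]
```

```bash
python3 -m crank '0.003 0.061 0 0.061;0.003 0.061 0 0.061;0.003 0.061 0 0.061;0.003 0.061 0 0.061;0.003 0.061 0 0.061' >/dev/null&& python3 -m crank '0.003 0.061 0 0;0.003 0.061 0 0;0.003 0.061 0 0;0.003 0.06 0 0;0 0 0 0'>/dev/null; python3 -m crank '0 0 -0.03 0;0 0 -0.02 0;0 0 0 0;0 0 0 0;0 0 0 0' >/dev/null; python3 st.py
python3 - <<'E'
from h import *
im,d=snap('scene','s5')
cv2.imwrite('pics/s5c.png',cv2.resize(im[220:360,270:420,::-1],(640,597),interpolation=cv2.INTER_CUBIC))
c=ctrl.get_calibration('scene');E=np.linalg.inv(np.array(c['extrinsics']));K=np.array([[c['fx'],0,c['cx']],[0,c['fy'],c['cy']],[0,0,1.]])
v,u=np.mgrid[220:340,310:372];p=cv2.undistortPoints(np.stack([u,v],-1).reshape(-1,1,2).astype(float),K,np.array([c['k1'],0,0,0.]))[:,0]
Z=d[220:340,310:372].ravel();W=np.c_[p*Z[:,None],Z]@E[:3,:3].T+E[:3,3]
m=(np.hypot(W[:,0]-.611,W[:,1]-.157)<.022)&(W[:,2]>.05)
for a,b in((.085,.105),(.105,.113),(.113,.12),(.12,.13),(.13,.145)):
    q=W[m&(W[:,2]>a)&(W[:,2]<b)]; print(a,b,len(q),q.mean(0).round(4) if len(q) else '', np.ptp(q,axis=0).round(4) if len(q) else '')
E
```

```text
30.7167 [0.6102 0.1557 0.1092] yaw -22.03 F [-0.  -0.   0.6] M [0.033 0.064 0.025]
0.085 0.105 44 [0.6102 0.1576 0.0996] [0.0159 0.0063 0.0086]
0.105 0.113 37 [0.6124 0.16   0.1086] [0.0149 0.0089 0.0077]
0.113 0.12 0  
0.12 0.13 192 [0.6152 0.1638 0.1251] [0.0341 0.0312 0.0095]
0.13 0.145 138 [0.6162 0.1623 0.1368] [0.0253 0.0263 0.0149]
```

View pics/s5c.png

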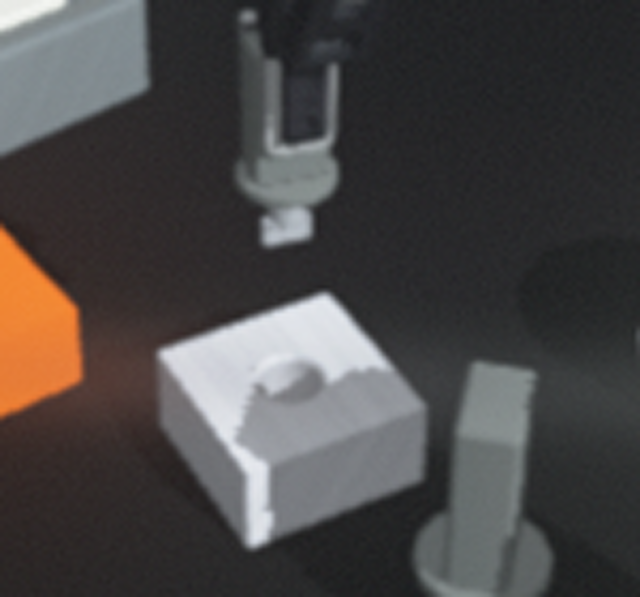

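Crop: the key hangs upright over the hole at (290,380), with the blade at (288,225). I'll nudge y and lower it.

```bash
python3 -m crank '0 0.0025 0 0;0 0 -0.03 0;0 0 -0.03 0;0 0 -0.03 0;0 0 0 0' >/dev/null; python3 st.py; python3 -m crank '0 0 -0.01 0;0 0 -0.01 0;0 0 -0.01 0;0 0 -0.01 0;0 0 0 0'>/dev/null;python3 st.py; python3 -m crank '0 0 -0.01 0;0 0 -0.008 0;0 0 -0.008 0;0 0 -0.008 0;0 0 0 0' >/dev/null; python3 st.py
```

```text
31.1833 [0.6066 0.1575 0.059 ] yaw -21.95 F [-2.2 -0.2 -1. ] M [ 0.017  0.059 -0.019]
31.6 [0.6098 0.158  0.0439] yaw -21.94 F [ 0.4  0.3 -0.3] M [-0.009  0.037 -0.039]
32.0167 [0.6096 0.1579 0.0267] yaw -21.95 F [-0.6 -0.4 -1.7] M [ 0.031  0.003 -0.005]
```

```bash
python3 -m crank '0.002 -0.001 -0.002 0;0 0 -0.002 0;0 0 -0.001 0;0 0 0 0;0 0 0 0' >/dev/null; python3 st.py; python3 -m crank '0 0 -0.001 0;0 0 -0.001 0;0 0 0 0;0 0 0 0;0 0 0 0' >/dev/null; python3 st.py
```

```text
32.4333 [0.6115 0.1576 0.0256] yaw -21.95 F [ 0.7 -0.7 -0.1] M [-0.021  0.     0.059]
32.85 [0.6114 0.1576 0.0244] yaw -21.94 F [ 0.5 -0.2 -0.8] M [-0.021  0.015 -0.012]
```

```bash
python3 -m crank '0 0 -0.001 0;0 0 -0.001 0;0 0 0 0;0 0 0 0;0 0 0 0' >/dev/null; python3 st.py; python3 -m crank '0 0 -0.0007 0;0 0 0 0;0 0 0 0;0 0 0 0;0 0 0 0' >/dev/null; python3 st.py
```

```text
33.2667 [0.6115 0.1576 0.0236] yaw -21.95 F [-0.4  0.6  1.3] M [ 0.028 -0.007  0.015]
33.6833 [0.6116 0.1577 0.0236] yaw -21.94 F [-2.6  0.4  5.2] M [-0.115  0.366 -0.041]
```

Home: the collar is on the block at TCP 0.0236, the same as before. I'll release and withdraw straight up.

```bash
python3 -m crank '0 0 0 0;0 0 0 0;0 0 0 0;0 0 0 0;0 0 0 0' 45 >/dev/null; python3 st.py; python3 -m crank '0 0 0.01 0;0 0 0.02 0;0 0 0.03 0;0 0 0.04 0;0 0 0.05 0'>/dev/null; python3 -m crank '0 0 0.06 0;0 0 0.06 0;0 0 0 0;0 0 0 0;0 0 0 0'>/dev/null; python3 st.py
python3 - <<'E'
from h import *
im,d=snap('scene','s6')
a=im[180:360,170:420,::-1];cv2.imwrite('pics/s6c.png',cv2.resize(a,(800,576),interpolation=cv2.INTER_CUBIC))
for u,v in((333,282),(337,282),(340,282)):print(world('scene',u,v,d[v,u]).round(4))
E
```

```text
34.1 [0.6112 0.1575 0.0227] yaw -21.95 F [-0.1  0.5  0.2] M [-0.     0.045 -0.022]
34.9333 [0.6117 0.1576 0.1594] yaw -21.94 F [ 0.7  0.1 -0.3] M [-0.037  0.077  0.057]
[0.6189 0.1592 0.0902]
[0.6153 0.1638 0.0911]
[0.611  0.1654 0.0899]
```

View pics/s6c.png

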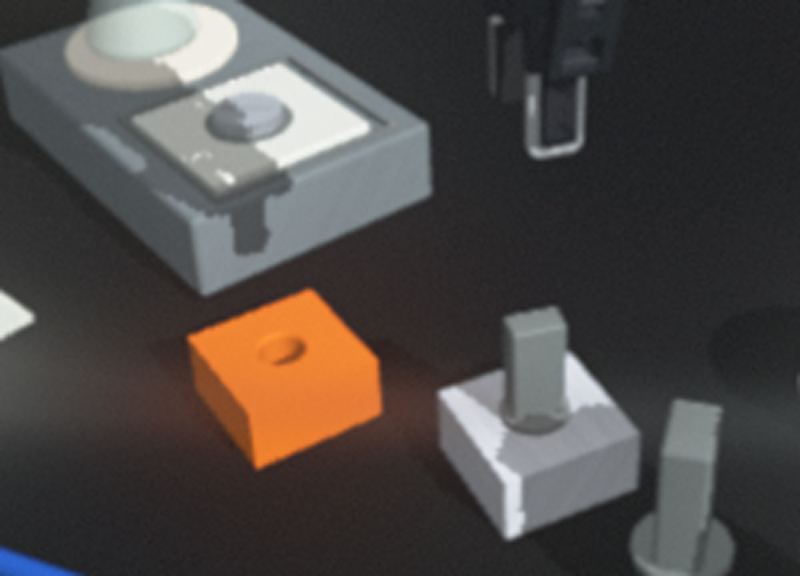

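The key stands upright in the stand at crop (535,370) with its top at 0.090. The fingers are clear and the hatch is flush and down.

```bash
python3 -c "
from station import ctrl
print(ctrl.finish_job())"
```

```text
the job is handed in; nothing more can be done
None
```

The hatch is locked with the screw at its stop (torque rose to 0.33 N m, above the 0.2 N m you gave, and the hatch sank 5 mm), and the key stands upright and home in its stand, released; the job is handed in, but no verdict came back.

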